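# Spray-rinse a vial carrier and hold it over the pan to drain

### The job

Give the vials standing in the drip pan a spray of rinse: press the white nozzle cap of the spray bottle all the way down, keep it down for about half a second and let it spring back up. Then take the vial carrier by its blue grip bar, lift it straight up until its underside is at least 3 cm above the rim of the pan, and hold it level and still, square over the pan, for at least three seconds so that it drains back into the pan. Finish while still holding it there in the gripper: do not set it down, never tip it, keep all six vials in their pockets and leave the other things on the bench alone.

Things in the scene. Friction and masses are not known exactly. Their poses are not given: they have to be found in the camera images.
- rinse_station: fixed rinse station: grey board 150 x 296 x 12 mm, steel drip pan, white cup with the spray bottle. Origin: under the pan centre, on the work surface; z up, +y from the pan to the bottle (axis at x 0, y 142 mm). Pan outside 122 (x) x 158 (y), inside 116 x 152, floor at z 15, rim top at z 64.5 mm; four corner stops 12 mm high on the floor locate the carrier with 3 mm of play
- pan_mouth (a point): centre of the drip pan's mouth, at the height of its rim top (64.5 mm above the work surface)
- nozzle_top (a point): centre of the top of the white round nozzle cap (26 mm diameter, 20 mm high) of the spray bottle (clear bottle with blue screw cap, 56 mm diameter); about 163 mm above the work surface when up; moves down with the cap
- nozzle (a joint): how far the sprung nozzle cap is pressed down, m: 0 up, 0.010 fully down; the spring takes about 2 N to start and 8 N fully down and pushes it back up when released
- carrier: steel vial carrier, 80 (x) x 125 (y) x 121 mm high, 200 to 350 g empty, up to 600 g with vials, standing in the pan, axes nearly along the station's; six vials in two rows. Origin: centre of its underside; z up, y along the grip bar. Its vial floor is at z 7, vial tops at z 62 mm. Flat straps 20 mm wide at both ends (y +-59 mm) rise to the grip bar
- grip (a point): centre of the carrier's blue grip bar, 112 mm above the carrier's origin. The bar runs along the carrier's y, is 15 mm wide (x), 18 mm high and 115 mm long, and 41 mm of air lies between its underside and the vial tops
- vial_0: small capped vial with orange cap, 28 mm diameter, 55 mm high, about 30 g, standing loose in the carrier's pocket at x = -18.5, y = -37 mm. Origin: centre of its underside, z up
- vial_1: small capped vial with orange cap, 28 mm diameter, 55 mm high, about 30 g, standing loose in the carrier's pocket at x = +18.5, y = -37 mm. Origin: centre of its underside, z up
- vial_2: small capped vial with orange cap, 28 mm diameter, 55 mm high, about 30 g, standing loose in the carrier's pocket at x = -18.5, y = +0 mm. Origin: centre of its underside, z up
- vial_3: small capped vial with orange cap, 28 mm diameter, 55 mm high, about 30 g, standing loose in the carrier's pocket at x = +18.5, y = +0 mm. Origin: centre of its underside, z up
- vial_4: small capped vial with orange cap, 28 mm diameter, 55 mm high, about 30 g, standing loose in the carrier's pocket at x = -18.5, y = +37 mm. Origin: centre of its underside, z up
- vial_5: small capped vial with orange cap, 28 mm diameter, 55 mm high, about 30 g, standing loose in the carrier's pocket at x = +18.5, y = +37 mm. Origin: centre of its underside, z up
- beaker: empty glass beaker, 50 mm diameter, 60 mm high, loose bystander. Origin: centre of its underside, z up
- amber_bottle: small brown glass bottle with red screw cap, 48 mm diameter, 75 mm high, loose bystander. Origin: centre of its underside, z up
- tape: roll of masking tape lying flat, 100 mm diameter, 25 mm high, loose bystander. Origin: centre of its underside, z up

How it is judged:
By the outcome, as a careful person would: the job done as asked, in the order asked, and still so for the second after the job is handed in, while the arm keeps its last pose, push and grip.
It also fails if it takes over 54 s, if anything falls off the work surface, if the arm or the gripper's body presses on something with over 40 N, if the wrist force passes 120 N, or if a joint passes its speed limit or range.

### The arm

A 7-joint arm with a two-finger parallel gripper is mounted at the origin on a cart in front of the work surface, level with it; the furniture and walls round the work are solid. World frame = base frame: x ahead of the robot, y to its left, z up, the work surface at z = 0. Lengths are in m, angles in rad, forces in N, time in s.
With the tool pointing down it reaches from about 0.4 to 0.85 m from the base axis. Payload 4.5 kg.
Tool frame: the origin (TCP) lies midway between the tips of the shut fingers; the grasp point (between the pads) lies behind it (r.grip_point_offset is the z of the grasp point in the tool frame, in m); z points along the fingers, y is the line along which they close (so a half turn about z gives the same grasp; the last joint's range is limited). The gripper opens to 88 mm and grips with 3 to 60 N. Pads are 18 mm wide; open, the fingers measure 123 mm over their backs; the gripper's body (75 mm by 187 mm) begins 45 mm behind the grasp point.
Start: joints at [-1.071, 0.689, -0.195, 1.565, 0.157, 0.902, -0.215], TCP at [0.281, 0.558, 0.239] pointing down, gripper open.
Joint ranges: [-3.01, 3.01], [-0.46, 2.08], [-1.47, 1.51], [0.13, 2.56], [-1, 4.14], [0.04, 2.09], [-2.66, 2.66]. Speed limits (rad/s): [2.57, 2.57, 3.14, 3.14, 3.14, 3.14, 3.14].

### API

Orientations are given as a unit quaternion [x, y, z, w].
In Python, from plant import r, optics, workorder gives the robot as it stands.
- The arm moves only by the shell command python3 -m creep 'ROWS' [FORCE]. ROWS is JSON, a list of rows, each an object of numbers: "grip": the gripper command: -1 is shut, 1 is fully open, values between are in proportion; "tx", "ty", "tz": the shift along the tool's x, y, z in cm; "spin": the turn about the tool's z in degrees. In form: [{"grip": .., "tx": .., "ty": .., "tz": .., "spin": ..}, ...]. A call has 1 to 8 rows; each row shifts and turns the commanded pose from where the row before left it, along the tool's axes as they then stand; what a row does not reach is not made up. A row lasts 1/12 s, in which the tool goes at most 41.7 mm and 7.16 degrees, less where a joint would pass 70% of its speed; a pose out of reach is approached as far as the arm can. A call with a gripper value outside its range is refused whole. The fingers move at their own pace and stop on an object; FORCE is the grip in N (left out, the last holds). Time passes only in rows, so rows that do not move let the fingers close. It gives the time, the measured TCP pose, the force, the opening and the grip force at its end, in the units of the state.
- r.get_state(): the state, without advancing time (a new reading comes with each control period).
- optics.snapshot(name): name is "side" or "top" or "wrist"; returns (picture, depth): 384x512x3 uint8, red, green, blue; 384x512 float32, m along the optical axis (not along the pixel's ray), 0 where there is no reading.
- optics.get_calibration(name): a dict with "fx", "fy", "cx", "cy" (pixels), "extrinsics" (4x4, takes a point from world to camera coordinates). Camera axes: x right, y down, z forward; pixel columns grow to the right and rows downward; lengths in m; the calibration is good to about 2 mm. A picture is of the moment at which its call begins: read the wrist's pose just before it. get_calibration takes no time and is no camera call; for the wrist camera it gives the pose at the moment of the call.
- workorder.finish_job(): hands the job in; it is judged then, once.
The state is a dict: "clock": time; "q": joint angles; "qd": joint speeds; "joint_torque": joint torques, N m; "tool_pos": TCP position; "eef_rot": TCP orientation; "contact_force": force on the tool from outside, world axes, zero at the start; "moment": the same for the moment, N m; "opening": opening from 0.0 (shut) to 1.0 (fully open); "finger_force": force on a finger pad.
Only numpy, scipy, OpenCV 4.12 (cv2) and the standard library are available. Lean on these libraries where they do the work, as an engineer would, in place of code of your own. Each camera call takes 0.05 s, during which the arm holds its last target. There are 200 camera calls.

## Working session

There is one attempt and no reset: what is moved stays moved. The work goes in short steps, Python scripts to look and compute and a shell command to move; the robot and the scene stay as the last step left them, time stands still between calls to the robot, and variables do not carry over. Pictures are saved under pics/ and viewed, at most 10 in all, crops included, and the job is handed in when it is done.

```bash
ls; mkdir -p pics
python3 - <<'E'
from plant import r, optics
import cv2,numpy as np
s=r.get_state()
print({k:np.round(v,4) for k,v in s.items()}, r.grip_point_offset)
for n in ("top","side"):
    p,d=optics.snapshot(n); c=optics.get_calibration(n)
    cv2.imwrite(f"pics/{n}0.png",p[:,:,::-1]); np.savez(f"pics/{n}0.npz",p=p,d=d,E=c["extrinsics"],K=[c["fx"],c["fy"],c["cx"],c["cy"]])
    print(n,c["fx"],c["cx"],c["cy"],np.round(c["extrinsics"],3).tolist())
E
```

```text
pics
{'clock': np.float64(0.0), 'q': array([-1.0712,  0.69  , -0.1945,  1.5663,  0.1573,  0.9025, -0.2151]), 'qd': array([-0.0024,  0.0004,  0.0001,  0.0003, -0.0004, -0.0001,  0.0006]), 'joint_torque': array([ 4.00000e-04, -5.27554e+01, -1.26630e+00, -1.53427e+01,
       -5.26000e-02,  6.50000e-03,  1.00000e-04]), 'tool_pos': array([0.2805, 0.5578, 0.2379]), 'eef_rot': array([ 2.307e-01,  9.730e-01, -9.000e-04, -1.000e-04]), 'contact_force': array([-0.7809,  0.842 , -0.0353]), 'moment': array([ 0.0344, -0.0003,  0.0324]), 'finger_force': np.float64(0.0), 'opening': np.float64(1.0004)} -0.0187
top 400.49906038584515 250.8164887385275 196.07092394142958 [[-0.026, -1.0, 0.009, 0.01], [-0.985, 0.024, -0.174, 0.512], [0.173, -0.013, -0.985, 1.185], [0.0, 0.0, 0.0, 1.0]]
side 469.5463486083587 255.25854706436223 191.98201678593063 [[0.996, 0.088, 0.009, -0.505], [0.058, -0.578, -0.814, 0.065], [-0.067, 0.811, -0.581, 1.395], [0.0, 0.0, 0.0, 1.0]]
```

View pics/top0.png

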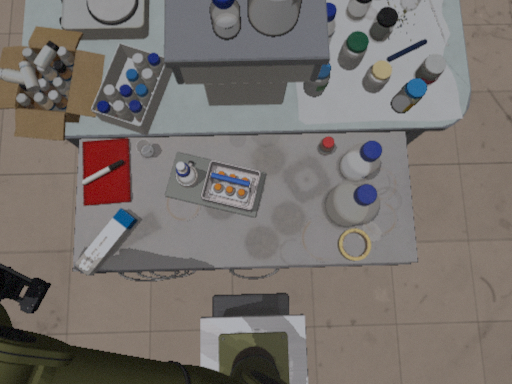

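View pics/side0.png

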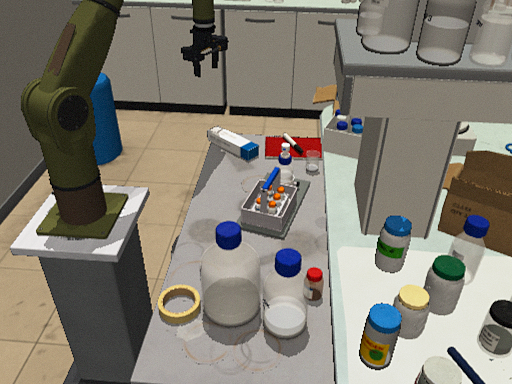

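The top view shows the station tilted slightly, with the nozzle near (182,166) and the blue bar from (211,177) to (250,184). In the side view the bar is near (271,180) and the nozzle near (285,148). Next I'll look at an enlarged crop.

```bash
cat > h.py <<'E'
import numpy as np
def load(n):
    z=np.load(f"pics/{n}.npz"); return z["p"],z["d"],z["E"],z["K"]
def ray(E,K,u,v):
    R,t=E[:3,:3],E[:3,3]; d=R.T@np.array([(u-K[2])/K[0],(v-K[3])/K[1],1]); return -R.T@t,d
def onz(E,K,u,v,z):
    o,d=ray(E,K,u,v); return o+d*(z-o[2])/d[2]
def proj(E,K,P):
    c=np.asarray(P)@E[:3,:3].T+E[:3,3]; return c[...,:2]/c[...,2:]*K[:2]+K[2:]
def cloud(d,E,K):
    v,u=np.mgrid[:d.shape[0],:d.shape[1]]; c=np.stack([(u-K[2])/K[0]*d,(v-K[3])/K[1]*d,d],-1); return (c-E[:3,3])@E[:3,:3]
E
python3 - <<'E'
from h import *
import cv2
out=[]
for n,(u,v,w,h) in {"top0":(160,145,110,75),"side0":(230,135,90,105)}.items():
    p,d,E,K=load(n); out.append(cv2.resize(p[v:v+h,u:u+w],None,fx=(400/w),fy=(400/w),interpolation=cv2.INTER_CUBIC))
    hsv=cv2.cvtColor(p,cv2.COLOR_RGB2HSV); m=cv2.inRange(hsv,(105,120,60),(125,255,255)); 
    k=np.zeros_like(m);k[v:v+h,u:u+w]=1; m=m*k
    N,L,S,C=cv2.connectedComponentsWithStats(m)
    W=cloud(d,E,K)
    for i in range(1,N):
        if S[i][4]<8: continue
        pts=W[(L==i)&(d>0)]; print(n,S[i].tolist(),C[i].round(1),"med",np.median(pts,0).round(3),"z90",np.percentile(pts[:,2],90).round(3))
        print(np.round(cv2.minAreaRect(np.argwhere(L==i)[:,::-1].astype(np.float32))[0],1))
    # white nozzle: high points
    Z=W[v:v+h,u:u+w]; q=Z[(Z[...,2]>.15)&(Z[...,2]<.3)]; print("high",len(q),q.mean(0).round(4),q.min(0).round(3),q.max(0).round(3))
H=max(o.shape[0] for o in out); c=np.hstack([cv2.copyMakeBorder(o,0,H-o.shape[0],0,0,0) for o in out]); cv2.imwrite("pics/crop1.png",c[:,:,::-1]); print(c.shape)
E
```

```text
top0 [177, 172, 11, 4, 19] [182.4 173.9] med [0.568 0.194 0.124] z90 0.127
[182.  173.5]
top0 [211, 173, 39, 13, 179] [229.9 179.1] med [0.547 0.056 0.135] z90 0.138
[230.1 179.1]
high 72 [0.581  0.194  0.1616] [0.57  0.181 0.152] [0.595 0.205 0.167]
side0 [241, 152, 7, 7, 20] [244.2 155. ] med [0.436 0.363 0.013] z90 0.02
[243.9 155.1]
side0 [279, 155, 12, 10, 67] [284.4 160.3] med [0.579 0.176 0.114] z90 0.122
[284.5 159.5]
side0 [262, 167, 17, 22, 136] [270.6 178. ] med [0.545 0.047 0.134] z90 0.136
[270.8 178.2]
side0 [230, 221, 11, 19, 172] [234.4 230.6] med [ 0.488 -0.31   0.237] z90 0.239
[235. 230.]
high 257 [ 0.5094 -0.2001  0.2177] [ 0.476 -0.332  0.151] [0.591 0.21  0.24 ]
(467, 800, 3)
```

View pics/crop1.png

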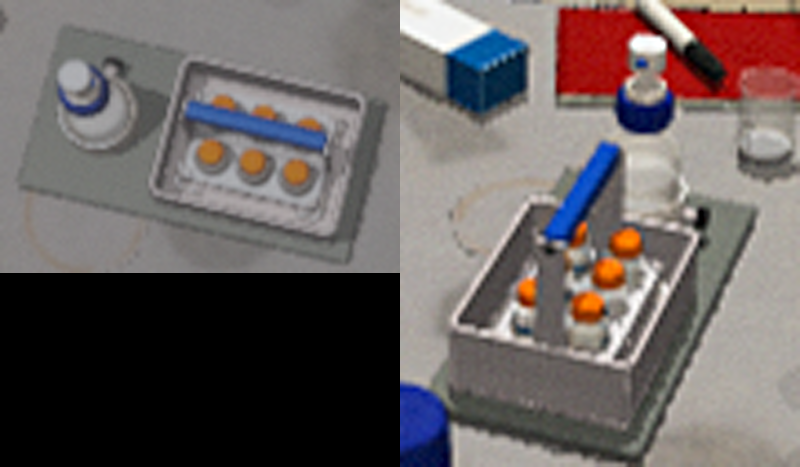

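The crop shows the pan rim clearly, with the bar slightly yawed relative to the pan, six orange caps and the white cap over the blue screw cap. Next I'll measure positions.

```bash
cat > meas.py <<'E'
from h import *
import cv2,sys
from scipy.optimize import least_squares
def bar(n,box):
    p,d,E,K=load(n);u,v,w,h=box
    m=cv2.inRange(cv2.cvtColor(p,cv2.COLOR_RGB2HSV),(105,110,50),(125,255,255));k=np.zeros_like(m);k[v:v+h,u:u+w]=1;m*=k
    N,L,S,C=cv2.connectedComponentsWithStats(m);i=1+S[1:,4].argmax();return p,d,E,K,L==i
if __name__=="__main__":
    for n,box in (("top0",(205,168,50,22)),("side0",(255,162,30,30))):
        p,d,E,K,m=bar(n,box);W=cloud(d,E,K)[m]; 
        W=W[(W[:,2]>.115)]; T=W[W[:,2]>.131]
        c,s,a=cv2.minAreaRect((T[:,:2]*1000).astype(np.float32)); _,_,V=np.linalg.svd(T[:,:2]-T[:,:2].mean(0),full_matrices=False)
        print(n,"bar all",W.mean(0).round(4),"top",len(T),T.mean(0).round(4),"rect",np.round(c,1),np.round(s,1),round(a,1),"dir",np.degrees(np.arctan2(V[0,1],V[0,0])).round(1))
        W=cloud(d,E,K); q=W[(W[...,2]>.158)&(W[...,2]<.175)&(abs(W[...,0]-.58)<.04)&(abs(W[...,1]-.19)<.04)]
        print(" cap",len(q),q.mean(0).round(4),q.min(0).round(4),q.max(0).round(4),np.percentile(q[:,2],80).round(4))
        q=W[(W[...,2]>.056)&(W[...,2]<.068)&(abs(W[...,0]-.54)<.13)&(abs(W[...,1]-.05)<.1)]
        c,s,a=cv2.minAreaRect((q[:,:2]*1000).astype(np.float32));print(" rim",len(q),np.round(c,1),np.round(s,1),round(a,1))
    W=cloud(*load("top0")[1:]);q=W[(W[...,2]>.25)&(W[...,1]>-.3)&(W[...,1]<.35)&(W[...,0]>.4)];print("tall",q.min(0),q[:,2].max())
E
python3 meas.py
```

```text
top0 bar all [0.5455 0.0552 0.1415] top 173 [0.5453 0.0552 0.1419] rect [448.5  18.6] [283.7  94.2] 20.7 dir -115.0
 cap 62 [0.5817 0.1944 0.1625] [0.5696 0.1829 0.1582] [0.5933 0.2055 0.1672] 0.1641
 rim 378 [546.2  58.5] [161.7 125.8] 75.3
side0 bar all [0.5461 0.0328 0.1432] top 114 [0.5451 0.0276 0.1474] rect [ 557.9 -472. ] [  39.2 1156.9] 1.4 dir -88.3
 cap 39 [0.58   0.1899 0.1612] [0.5693 0.1733 0.1586] [0.5911 0.2102 0.1661] 0.1624
 rim 462 [543.9  56. ] [168.7 126.6] 75.6
tall [ 0.68580533 -0.15503741  0.42931132] 0.6630838231300159
```

Run:
```python
from meas import *
R=[]
for n,box in (("top0",(205,168,50,22)),("side0",(255,162,30,30))):
    p,d,E,K,m=bar(n,box)
    P=np.array([onz(E,K,u,v,.136) for v,u in np.argwhere(m)])
    c,s,a=cv2.minAreaRect((P[:,:2]*1000).astype(np.float32)); _,_,V=np.linalg.svd(P[:,:2]-P[:,:2].mean(0),full_matrices=False)
    print(n,"mean",P.mean(0).round(4),"rect",np.round(c,1),np.round(s,1),round(a,1),"dir",np.degrees(np.arctan2(V[0,1],V[0,0])).round(1))
    v,u=np.argwhere(m).mean(0);R.append(ray(E,K,u,v))
    # orange caps on z=.077
    hsv=cv2.cvtColor(p,cv2.COLOR_RGB2HSV);o=cv2.inRange(hsv,(5,150,120),(20,255,255));N,L,S,C=cv2.connectedComponentsWithStats(o)
    for i in range(1,N):
        if S[i][4]>6: print("  cap",S[i][4],onz(E,K,*C[i],.077).round(4))
A=sum(np.eye(3)-np.outer(d,d)/(d@d) for o,d in R);b=sum((np.eye(3)-np.outer(d,d)/(d@d))@o for o,d in R);print("tri",np.linalg.solve(A,b).round(4))
```

```text
top0 mean [0.5468 0.0557 0.136 ] rect [546.8  55.6] [110.4  13.4] 74.3 dir 74.8
  cap 11 [0.5806 0.0843 0.077 ]
  cap 9 [0.5711 0.0512 0.077 ]
  cap 8 [0.5608 0.0129 0.077 ]
  cap 30 [0.5386 0.0956 0.077 ]
  cap 30 [0.5294 0.061  0.077 ]
  cap 29 [0.5207 0.0255 0.077 ]
side0 mean [0.5457 0.0436 0.136 ] rect [546.7  46.2] [114.6  18.4] 73.8 dir -105.1
  cap 8 [1.1145 0.2687 0.077 ]
  cap 7 [1.0771 0.1971 0.077 ]
  cap 10 [0.5423 0.0797 0.077 ]
  cap 77 [0.5683 0.0561 0.077 ]
  cap 20 [0.5137 0.0149 0.077 ]
  cap 39 [0.5525 0.0023 0.077 ]
  cap 17 [ 0.7944 -0.4502  0.077 ]
tri [0.5467 0.0556 0.1282]
```

```bash
cat > go.py <<'E'
import sys,numpy as np
from plant import r
from scipy.spatial.transform import Rotation as Ro
s=r.get_state();R=Ro.from_quat(s["eef_rot"]).as_matrix();p=np.array(s["tool_pos"])
t=np.array([float(a) for a in sys.argv[1:4]]);d=R.T@(t-p)*100
print("clock",round(s["clock"],2),"pos",p.round(4),"tool cm",d.round(2),"rows>=",np.linalg.norm(d)/4.17,"tool-y deg",np.degrees(np.arctan2(R[1,1],R[0,1])).round(2),"F",np.round(s["contact_force"],2),"open",round(float(s["opening"]),3),"ff",round(float(s["finger_force"]),1),"tilt",np.degrees(np.arccos(-R[2,2])).round(2))
E
python3 go.py .5815 .1945 .20
```

```text
clock 0.1 pos [0.2805 0.5579 0.238 ] tool cm [-43.21 -18.95   3.83] rows>= 11.35290164262738 tool-y deg 63.32 F [-0.79  0.19  0.97] open 0.995 ff 0.0 tilt 0.09
```

```bash
python3 -m creep '[{"grip":-1,"tx":-2.7,"ty":-1.2},{"grip":-1,"tx":-2.7,"ty":-1.2},{"grip":-1,"tx":-2.7,"ty":-1.2},{"grip":-1,"tx":-2.7,"ty":-1.2},{"grip":-1,"tx":-2.7,"ty":-1.2},{"grip":-1,"tx":-2.7,"ty":-1.2},{"grip":-1,"tx":-2.7,"ty":-1.2},{"grip":-1,"tx":-2.7,"ty":-1.2}]' 20
python3 -m creep '[{"grip":-1,"tx":-2.7,"ty":-1.2},{"grip":-1,"tx":-2.7,"ty":-1.2},{"grip":-1,"tx":-2.7,"ty":-1.2},{"grip":-1,"tx":-2.7,"ty":-1.2},{"grip":-1,"tx":-2.7,"ty":-1.2},{"grip":-1,"tx":-2.7,"ty":-1.2},{"grip":-1,"tx":-2.0,"ty":-0.9},{"grip":-1,"tx":-1.5,"ty":-0.6}]'
python3 -m creep '[{"grip":-1},{"grip":-1},{"grip":-1},{"grip":-1}]'; python3 go.py .5815 .1945 .175
```

```text
clock 0.1 pos [0.2805 0.5579 0.238 ] tool cm [-43.21 -18.95   6.33] rows>= 11.416658307288438 tool-y deg 63.32 F [-0.79  0.19  0.97] open 0.995 ff 0.0 tilt 0.09$[0]: bad value
$[0]: bad value
$[0]: bad value
```

```bash
python3 -m creep '[{"grip":-1,"tx":-2.7,"ty":-1.2,"tz":0,"spin":0}]' 20; python3 go.py .5815 .1945 .175
```

```text
clock: 0.18
tool_pos: [0.2935, 0.5403, 0.2383]
eef_rot: [0.226, 0.974, 0.002, -0.003]
contact_force: [-0.0, 1.0, 0.2]
opening: 0.947
finger_force: 0.0
clock 0.18 pos [0.2935 0.5403 0.2383] tool cm [-41.14 -18.35   6.03] rows>= 10.898660671515593 tool-y deg 63.83 F [-0.05  0.98  0.18] open 0.947 ff 0.0 tilt 0.38
```

```bash
python3 -m creep '[{"grip":-1,"tx":-2.7,"ty":-1.2,"tz":0,"spin":0},{"grip":-1,"tx":-2.7,"ty":-1.2,"tz":0,"spin":0},{"grip":-1,"tx":-2.7,"ty":-1.2,"tz":0,"spin":0},{"grip":-1,"tx":-2.7,"ty":-1.2,"tz":0,"spin":0},{"grip":-1,"tx":-2.7,"ty":-1.2,"tz":0,"spin":0},{"grip":-1,"tx":-2.7,"ty":-1.2,"tz":0,"spin":0},{"grip":-1,"tx":-2.7,"ty":-1.2,"tz":0,"spin":0},{"grip":-1,"tx":-2.7,"ty":-1.2,"tz":0,"spin":0}]'
python3 -m creep '[{"grip":-1,"tx":-2.7,"ty":-1.2,"tz":0,"spin":0},{"grip":-1,"tx":-2.7,"ty":-1.2,"tz":0,"spin":0},{"grip":-1,"tx":-2.7,"ty":-1.2,"tz":0,"spin":0},{"grip":-1,"tx":-2.7,"ty":-1.2,"tz":0,"spin":0},{"grip":-1,"tx":-2.7,"ty":-1.2,"tz":0,"spin":0},{"grip":-1,"tx":-2.7,"ty":-1.2,"tz":0,"spin":0},{"grip":-1,"tx":-1.8,"ty":-0.7,"tz":0,"spin":0},{"grip":-1,"tx":-0.9,"ty":-0.3,"tz":0,"spin":0}]' | head -3
python3 -m creep '[{"grip":-1,"tx":0,"ty":0,"tz":0,"spin":0},{"grip":-1,"tx":0,"ty":0,"tz":0,"spin":0},{"grip":-1,"tx":0,"ty":0,"tz":0,"spin":0},{"grip":-1,"tx":0,"ty":0,"tz":0,"spin":0}]'; python3 go.py .5815 .1945 .175
```

```text
clock: 0.85
tool_pos: [0.4499, 0.3514, 0.2384]
eef_rot: [0.231, 0.973, -0.0, -0.0]
contact_force: [1.0, -0.0, -0.3]
opening: 0.343
finger_force: 0.0
clock: 1.52
tool_pos: [0.5832, 0.1906, 0.2381]
eef_rot: [0.233, 0.972, -0.001, 0.0]
clock: 1.85
tool_pos: [0.58, 0.1968, 0.2387]
eef_rot: [0.229, 0.973, 0.0, -0.001]
contact_force: [0.3, -0.2, -0.2]
opening: 0.004
finger_force: 0.0
clock 1.85 pos [0.58   0.1968 0.2387] tool cm [-0.24 -0.15  6.37] rows>= 1.5297153346106982 tool-y deg 63.5 F [ 0.31 -0.24 -0.18] open 0.004 ff 0.0 tilt 0.08
```

```bash
python3 -m creep '[{"grip":-1,"tx":-0.1,"ty":-0.1,"tz":1.5,"spin":0},{"grip":-1,"tx":-0.1,"ty":0,"tz":1.5,"spin":0},{"grip":-1,"tx":0,"ty":0,"tz":1.5,"spin":0},{"grip":-1,"tx":0,"ty":0,"tz":1.2,"spin":0},{"grip":-1,"tx":0,"ty":0,"tz":0.8,"spin":0},{"grip":-1,"tx":0,"ty":0,"tz":0,"spin":0},{"grip":-1,"tx":0,"ty":0,"tz":0,"spin":0},{"grip":-1,"tx":0,"ty":0,"tz":0,"spin":0}]'; python3 go.py .5815 .1945 .163
python3 - <<'E'
from plant import optics
import cv2
p,d=optics.snapshot("side"); c=p[120:240,215:335]
cv2.imwrite("pics/press.png",cv2.resize(c,None,fx=4,fy=4,interpolation=cv2.INTER_CUBIC)[:,:,::-1])
E
```

```text
clock: 2.52
tool_pos: [0.583, 0.1936, 0.1745]
eef_rot: [0.23, 0.973, 0.0, 0.001]
contact_force: [0.7, 0.5, -0.4]
opening: 0.0
finger_force: 0.0
clock 2.52 pos [0.583  0.1936 0.1745] tool cm [0.18 0.02 1.15] rows>= 0.2797000377098071 tool-y deg 63.35 F [ 0.74  0.54 -0.35] open 0.0 ff 0.0 tilt 0.08
```

View pics/press.png

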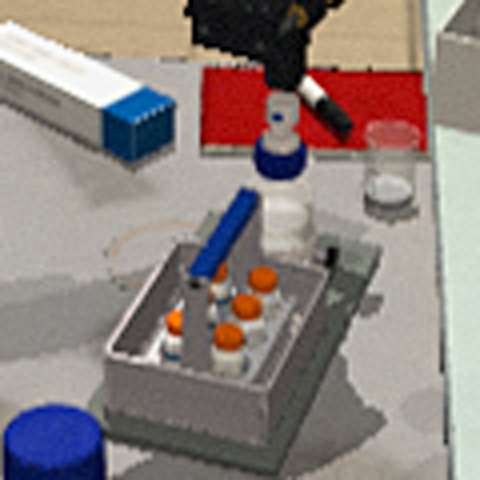

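The shut fingers (crop 285,80) sit right above the white cap (crop 283,105). I'll press in small steps and watch the force.

```bash
python3 -m creep '[{"grip":-1,"tx":0.1,"ty":0,"tz":0.5,"spin":0},{"grip":-1,"tx":0,"ty":0,"tz":0.5,"spin":0},{"grip":-1,"tx":0,"ty":0,"tz":0.3,"spin":0},{"grip":-1,"tx":0,"ty":0,"tz":0.2,"spin":0}]';python3 -m creep '[{"grip":-1,"tx":0,"ty":0,"tz":0.3,"spin":0},{"grip":-1,"tx":0,"ty":0,"tz":0.3,"spin":0}]'
```

```text
clock: 2.9
tool_pos: [0.582, 0.1936, 0.1588]
eef_rot: [0.231, 0.973, 0.0, 0.0]
contact_force: [-0.9, 0.2, 5.2]
opening: 0.002
finger_force: 2.5
clock: 3.07
tool_pos: [0.5821, 0.1937, 0.1535]
eef_rot: [0.231, 0.973, 0.0, 0.0]
contact_force: [-5.0, -1.3, 31.6]
opening: 0.003
finger_force: 17.2
```

Fully down at 31 N. I'll ease off slightly, hold, then release.

```bash
python3 -m creep '[{"grip":-1,"tx":0,"ty":0,"tz":-0.05,"spin":0},{"grip":-1,"tx":0,"ty":0,"tz":0,"spin":0},{"grip":-1,"tx":0,"ty":0,"tz":0,"spin":0}]'|sed -n 2,4p
```

```text
tool_pos: [0.5821, 0.1936, 0.1542]
eef_rot: [0.231, 0.973, 0.0, 0.0]
contact_force: [-0.7, 0.1, 6.6]
```

```bash
python3 -m creep '[{"grip":-1,"tx":0,"ty":0,"tz":0,"spin":0},{"grip":-1,"tx":0,"ty":0,"tz":0,"spin":0},{"grip":-1,"tx":0,"ty":0,"tz":0,"spin":0}]'|sed -n 2,4p;  python3 -m creep '[{"grip":-1,"tx":0,"ty":0,"tz":-1,"spin":0},{"grip":-1,"tx":0,"ty":0,"tz":-1.5,"spin":0},{"grip":-1,"tx":0,"ty":0,"tz":-2,"spin":0},{"grip":-1,"tx":0,"ty":0,"tz":-2,"spin":0},{"grip":-1,"tx":0,"ty":0,"tz":-1,"spin":0},{"grip":-1,"tx":0,"ty":0,"tz":0,"spin":0},{"grip":-1,"tx":0,"ty":0,"tz":0,"spin":0}]'
python3 - <<'E'
from plant import optics
from h import *
for n in ("top","side"):
    p,d=optics.snapshot(n);c=optics.get_calibration(n);W=cloud(d,c["extrinsics"],[c["fx"],c["fy"],c["cx"],c["cy"]])
    q=W[(W[...,2]>.14)&(W[...,2]<.18)&(abs(W[...,0]-.581)<.02)&(abs(W[...,1]-.194)<.02)];print(n,len(q),np.percentile(q[:,2],[50,80,95]).round(4) if len(q) else 0)
E
python3 go.py .5467 .0557 .2
```

```text
tool_pos: [0.582, 0.1936, 0.1541]
eef_rot: [0.231, 0.973, 0.0, 0.0]
contact_force: [-1.8, -0.2, 7.3]
clock: 4.15
tool_pos: [0.5817, 0.1931, 0.2281]
eef_rot: [0.231, 0.973, -0.0, 0.0]
contact_force: [0.3, -0.5, -1.1]
opening: 0.007
finger_force: 0.0
top 0 0
side 70 [0.1589 0.1615 0.163 ]
clock 4.25 pos [0.581  0.1929 0.227 ] tool cm [ -3.1  -13.79   2.72] rows>= 3.4514974305573043 tool-y deg 63.31 F [-0.13  0.96 -0.7 ] open 0.004 ff 0.0 tilt 0.14
```

The cap sprang back up, but the eased hold was only about 7 N. That is less than the 8 N of a full press, so the cap may have crept off its stop. I'll repeat the press properly.

```bash
python3 -m creep '[{"grip":-1,"tx":0,"ty":0,"tz":2,"spin":0},{"grip":-1,"tx":0,"ty":0,"tz":2,"spin":0},{"grip":-1,"tx":0,"ty":0,"tz":1.5,"spin":0},{"grip":-1,"tx":0,"ty":0,"tz":0.7,"spin":0},{"grip":-1,"tx":0,"ty":0,"tz":0.4,"spin":0},{"grip":-1,"tx":0,"ty":0,"tz":0.4,"spin":0},{"grip":-1,"tx":0,"ty":0,"tz":0.4,"spin":0},{"grip":-1,"tx":0,"ty":0,"tz":0.1,"spin":0}]'|sed -n 2,4p;  python3 -m creep '[{"grip":-1,"tx":0,"ty":0,"tz":0.1,"spin":0},{"grip":-1,"tx":0,"ty":0,"tz":0,"spin":0}]'|sed -n 2,4p
```

```text
tool_pos: [0.5809, 0.1929, 0.1538]
eef_rot: [0.231, 0.973, -0.001, -0.001]
contact_force: [-5.6, -2.3, 11.0]
tool_pos: [0.5809, 0.1929, 0.1538]
eef_rot: [0.231, 0.973, -0.001, -0.0]
contact_force: [-6.0, -3.0, 10.7]
```

```bash
python3 -m creep '[{"grip":-1,"tx":0,"ty":0,"tz":0.1,"spin":0},{"grip":-1,"tx":0,"ty":0,"tz":0,"spin":0},{"grip":-1,"tx":0,"ty":0,"tz":0,"spin":0}]'|sed -n 2,4p
```

```text
tool_pos: [0.5809, 0.1929, 0.1537]
eef_rot: [0.231, 0.973, -0.001, -0.0]
contact_force: [-7.1, -3.1, 17.2]
```

```bash
python3 -m creep '[{"grip":-1,"tx":0,"ty":0,"tz":0,"spin":0},{"grip":-1,"tx":0,"ty":0,"tz":-1,"spin":0},{"grip":-1,"tx":0,"ty":0,"tz":-1.5,"spin":0},{"grip":-1,"tx":0,"ty":0,"tz":-2,"spin":0},{"grip":-1,"tx":0,"ty":0,"tz":-2,"spin":0},{"grip":-1,"tx":0,"ty":0,"tz":-1.5,"spin":0},{"grip":-1,"tx":0,"ty":0,"tz":0,"spin":0},{"grip":-1,"tx":0,"ty":0,"tz":0,"spin":0}]'|sed -n 2,4p
python3 - <<'E'
from plant import optics
from h import *
for n in ("side",):
    p,d=optics.snapshot(n);c=optics.get_calibration(n);W=cloud(d,c["extrinsics"],[c["fx"],c["fy"],c["cx"],c["cy"]])
    q=W[(W[...,2]>.14)&(W[...,2]<.18)&(abs(W[...,0]-.581)<.02)&(abs(W[...,1]-.194)<.02)];print(n,len(q),np.percentile(q[:,2],[50,80,95]).round(4))
E
python3 go.py .5467 .0557 .228
```

```text
tool_pos: [0.5826, 0.1937, 0.2321]
eef_rot: [0.231, 0.973, 0.001, 0.001]
contact_force: [-0.3, 0.9, -0.9]
side 70 [0.1588 0.1614 0.1636]
clock 6.05 pos [0.5818 0.1933 0.231 ] tool cm [ -3.04 -13.87   0.29] rows>= 3.4063283291106754 tool-y deg 63.31 F [ 0.74 -0.49  0.05] open 0.003 ff 0.0 tilt 0.03
```

Now move over the bar, spin and open.

```bash
python3 -m creep '[{"grip":-1,"tx":-0.3,"ty":-1.5,"tz":0,"spin":0},{"grip":-1,"tx":-0.6,"ty":-2.7,"tz":0,"spin":0},{"grip":-1,"tx":-0.6,"ty":-2.7,"tz":0,"spin":0},{"grip":-1,"tx":-0.6,"ty":-2.7,"tz":0,"spin":0},{"grip":-1,"tx":-0.6,"ty":-2.7,"tz":0,"spin":0},{"grip":0,"tx":-0.3,"ty":-1.5,"tz":0,"spin":0},{"grip":0,"tx":0,"ty":0,"tz":0,"spin":5},{"grip":1,"tx":0,"ty":0,"tz":0,"spin":6.5}]' >/dev/null
python3 -m creep '[{"grip":1,"tx":0,"ty":0,"tz":0,"spin":6.5},{"grip":1,"tx":0,"ty":0,"tz":0,"spin":6.5},{"grip":1,"tx":0,"ty":0,"tz":0,"spin":6.5},{"grip":1,"tx":0,"ty":0,"tz":0,"spin":6.5},{"grip":1,"tx":0,"ty":0,"tz":0,"spin":6.5},{"grip":1,"tx":0,"ty":0,"tz":0,"spin":6.5},{"grip":1,"tx":0,"ty":0,"tz":0,"spin":6.5},{"grip":1,"tx":0,"ty":0,"tz":0,"spin":6.5}]' >/dev/null
python3 -m creep '[{"grip":1,"tx":0,"ty":0,"tz":0,"spin":6.5},{"grip":1,"tx":0,"ty":0,"tz":0,"spin":6.5},{"grip":1,"tx":0,"ty":0,"tz":0,"spin":2},{"grip":1,"tx":0,"ty":0,"tz":0,"spin":0},{"grip":1,"tx":0,"ty":0,"tz":0,"spin":0},{"grip":1,"tx":0,"ty":0,"tz":0,"spin":0}]'; python3 go.py .5467 .0557 .228
python3 - <<'E'
from plant import optics
from h import *
import cv2
c=optics.get_calibration("wrist");p,d=optics.snapshot("wrist")
np.savez("pics/w.npz",p=p,d=d,E=c["extrinsics"],K=[c["fx"],c["fy"],c["cx"],c["cy"]]);cv2.imwrite("pics/w.png",p[:,:,::-1])
from meas import bar
p,d,E,K,m=bar("w",(0,0,512,384)); P=np.array([onz(E,K,u,v,.136) for v,u in np.argwhere(m)])
c,s,a=cv2.minAreaRect((P[:,:2]*1000).astype(np.float32)); print(np.round(c,1),np.round(s,1),a)
E
```

```text
clock: 7.88
tool_pos: [0.5462, 0.0565, 0.2305]
eef_rot: [0.794, 0.608, -0.001, -0.0]
contact_force: [-0.6, -0.6, -0.2]
opening: 1.001
finger_force: 0.0
clock 7.88 pos [0.5462 0.0565 0.2305] tool cm [-0.07  0.07  0.25] rows>= 0.06484396977695081 tool-y deg -15.12 F [-0.62 -0.57 -0.17] open 1.001 ff 0.0 tilt 0.07
[548.2  54.6] [111.3  13.4] 74.55455780029297
```

View pics/w.png

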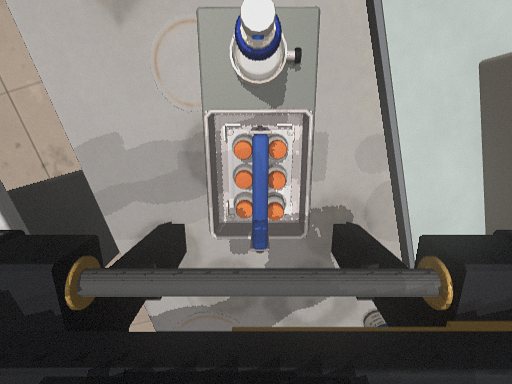

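The bar (u≈260, v 135–250) is centred between the open fingers and all six caps are in place. Descending to the bar.

```bash
python3 -m creep '[{"grip":1,"tx":-0.1,"ty":0.15,"tz":1,"spin":0},{"grip":1,"tx":0,"ty":0,"tz":2,"spin":0},{"grip":1,"tx":0,"ty":0,"tz":2,"spin":0},{"grip":1,"tx":0,"ty":0,"tz":2,"spin":0},{"grip":1,"tx":0,"ty":0,"tz":2,"spin":0},{"grip":1,"tx":0,"ty":0,"tz":1.5,"spin":0},{"grip":1,"tx":0,"ty":0,"tz":1,"spin":0},{"grip":1,"tx":0,"ty":0,"tz":0.7,"spin":0}]'>/dev/null
python3 -m creep '[{"grip":1,"tx":0,"ty":0,"tz":0,"spin":0},{"grip":1,"tx":0,"ty":0,"tz":0,"spin":0},{"grip":1,"tx":0,"ty":0,"tz":0,"spin":0},{"grip":0,"tx":0,"ty":0,"tz":0,"spin":0},{"grip":0,"tx":0,"ty":0,"tz":0,"spin":0},{"grip":0,"tx":0,"ty":0,"tz":0,"spin":0},{"grip":0,"tx":0,"ty":0,"tz":0,"spin":0},{"grip":0,"tx":0,"ty":0,"tz":0,"spin":0}]' 30; python3 go.py .5474 .055 .108
```

```text
clock: 9.27
tool_pos: [0.5479, 0.0552, 0.1094]
eef_rot: [0.794, 0.607, 0.0, 0.0]
contact_force: [-0.9, -0.2, -1.3]
opening: 0.646
finger_force: 0.0
clock 9.27 pos [0.5479 0.0552 0.1094] tool cm [-0.04 -0.04  0.14] rows>= 0.03721965071759648 tool-y deg -15.19 F [-0.9  -0.16 -1.35] open 0.646 ff 0.0 tilt 0.03
```

```bash
python3 -m creep '[{"grip":-0.3,"tx":0,"ty":0,"tz":0.1,"spin":0},{"grip":-0.3,"tx":0,"ty":0,"tz":0,"spin":0},{"grip":-0.3,"tx":0,"ty":0,"tz":0,"spin":0},{"grip":-0.5,"tx":0,"ty":0,"tz":0,"spin":0},{"grip":-0.6,"tx":0,"ty":0,"tz":0,"spin":0},{"grip":-0.7,"tx":0,"ty":0,"tz":0,"spin":0},{"grip":-1,"tx":0,"ty":0,"tz":0,"spin":0},{"grip":-1,"tx":0,"ty":0,"tz":0,"spin":0}]' 40; python3 -m creep '[{"grip":-1,"tx":0,"ty":0,"tz":0,"spin":0},{"grip":-1,"tx":0,"ty":0,"tz":0,"spin":0},{"grip":-1,"tx":0,"ty":0,"tz":0,"spin":0},{"grip":-1,"tx":0,"ty":0,"tz":0,"spin":0}]'; python3 go.py .5474 .055 .108
```

```text
clock: 9.93
tool_pos: [0.5473, 0.0553, 0.1081]
eef_rot: [0.794, 0.607, -0.0, -0.0]
contact_force: [-1.1, -1.4, -0.4]
opening: 0.166
finger_force: 40.0
clock: 10.27
tool_pos: [0.5475, 0.0553, 0.1082]
eef_rot: [0.794, 0.607, -0.0, -0.0]
contact_force: [-0.7, 0.2, 0.4]
opening: 0.164
finger_force: 40.0
clock 10.27 pos [0.5475 0.0553 0.1082] tool cm [-0.03 -0.01  0.02] rows>= 0.007967057309861646 tool-y deg -15.18 F [-0.75  0.21  0.37] open 0.164 ff 40.0 tilt 0.03
```

```bash
python3 -m creep '[{"grip":-1,"tx":0,"ty":0,"tz":-0.1,"spin":0},{"grip":-1,"tx":0,"ty":0,"tz":-0.2,"spin":0},{"grip":-1,"tx":0,"ty":0,"tz":-0.3,"spin":0},{"grip":-1,"tx":0,"ty":0,"tz":-0.4,"spin":0},{"grip":-1,"tx":0,"ty":0,"tz":-0.5,"spin":0},{"grip":-1,"tx":0,"ty":0,"tz":-0.5,"spin":0}]';python3 -m creep '[{"grip":-1,"tx":0,"ty":0,"tz":-0.4,"spin":0},{"grip":-1,"tx":0,"ty":0,"tz":-0.2,"spin":0},{"grip":-1,"tx":0,"ty":0,"tz":0,"spin":0}]'
```

```text
clock: 10.77
tool_pos: [0.5478, 0.0551, 0.1287]
eef_rot: [0.794, 0.607, 0.0, 0.0]
contact_force: [0.1, 0.4, -4.8]
opening: 0.165
finger_force: 40.0
clock: 11.02
tool_pos: [0.5482, 0.0552, 0.1349]
eef_rot: [0.794, 0.607, 0.001, 0.0]
contact_force: [-0.0, -0.1, -5.1]
opening: 0.165
finger_force: 40.0
```

```bash
python3 -m creep '[{"grip":-1,"tx":0,"ty":0,"tz":-0.3,"spin":0},{"grip":-1,"tx":0,"ty":0,"tz":-0.5,"spin":0},{"grip":-1,"tx":0,"ty":0,"tz":-0.6,"spin":0},{"grip":-1,"tx":0,"ty":0,"tz":-0.6,"spin":0},{"grip":-1,"tx":0,"ty":0,"tz":-0.6,"spin":0},{"grip":-1,"tx":0,"ty":0,"tz":-0.6,"spin":0},{"grip":-1,"tx":0,"ty":0,"tz":-0.6,"spin":0},{"grip":-1,"tx":0,"ty":0,"tz":-0.6,"spin":0}]'>/dev/null;python3 -m creep '[{"grip":-1,"tx":0,"ty":0,"tz":-0.6,"spin":0},{"grip":-1,"tx":0,"ty":0,"tz":-0.6,"spin":0},{"grip":-1,"tx":0,"ty":0,"tz":-0.5,"spin":0},{"grip":-1,"tx":0,"ty":0,"tz":-0.4,"spin":0},{"grip":-1,"tx":0,"ty":0,"tz":-0.3,"spin":0},{"grip":-1,"tx":0,"ty":0,"tz":-0.2,"spin":0},{"grip":-1,"tx":0,"ty":0,"tz":0,"spin":0},{"grip":-1,"tx":0,"ty":0,"tz":0,"spin":0}]';python3 go.py .5455 .0575 .2
python3 - <<'E'
from plant import optics
import cv2,numpy as np
a=optics.snapshot("side")[0][100:250,200:350];b=optics.snapshot("top")[0][130:230,150:280]
o=np.hstack([cv2.resize(a,(400,400),interpolation=2),cv2.resize(b,(400,400*100//130),interpolation=2) if 0 else cv2.copyMakeBorder(cv2.resize(b,(400,308),interpolation=2),0,92,0,0,0)])
cv2.imwrite("pics/lift.png",o[:,:,::-1])
E
```

```text
clock: 12.35
tool_pos: [0.5477, 0.0552, 0.2041]
eef_rot: [0.794, 0.608, -0.0, -0.0]
contact_force: [0.3, 0.3, -4.8]
opening: 0.159
finger_force: 40.0
clock 12.35 pos [0.5477 0.0552 0.2041] tool cm [ 0.16 -0.27  0.41] rows>= 0.12504161464601976 tool-y deg -15.18 F [ 0.34  0.33 -4.77] open 0.159 ff 40.0 tilt 0.01
```

View pics/lift.png

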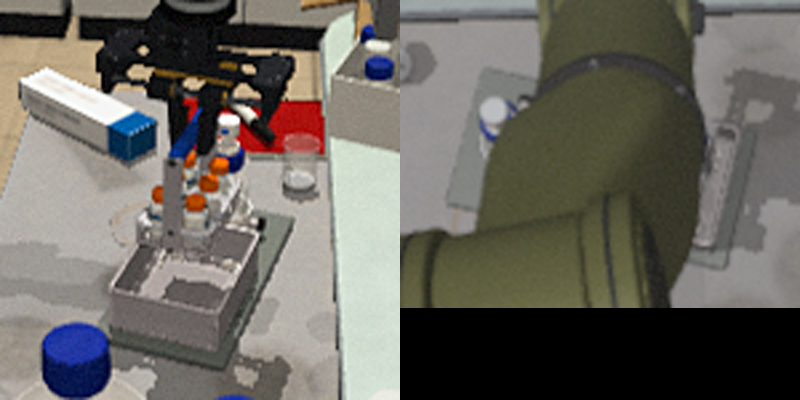

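The carrier is lifted clear above the pan (side crop 110–255, 230–350) with the vials in their pockets. Now hold for more than three seconds.

```bash
python3 -m creep '[{"grip":-1,"tx":0,"ty":0,"tz":0,"spin":0},{"grip":-1,"tx":0,"ty":0,"tz":0,"spin":0},{"grip":-1,"tx":0,"ty":0,"tz":0,"spin":0},{"grip":-1,"tx":0,"ty":0,"tz":0,"spin":0},{"grip":-1,"tx":0,"ty":0,"tz":0,"spin":0},{"grip":-1,"tx":0,"ty":0,"tz":0,"spin":0},{"grip":-1,"tx":0,"ty":0,"tz":0,"spin":0},{"grip":-1,"tx":0,"ty":0,"tz":0,"spin":0}]'>/dev/null
python3 -m creep '[{"grip":-1,"tx":0,"ty":0,"tz":0,"spin":0},{"grip":-1,"tx":0,"ty":0,"tz":0,"spin":0},{"grip":-1,"tx":0,"ty":0,"tz":0,"spin":0},{"grip":-1,"tx":0,"ty":0,"tz":0,"spin":0},{"grip":-1,"tx":0,"ty":0,"tz":0,"spin":0},{"grip":-1,"tx":0,"ty":0,"tz":0,"spin":0},{"grip":-1,"tx":0,"ty":0,"tz":0,"spin":0},{"grip":-1,"tx":0,"ty":0,"tz":0,"spin":0}]'>/dev/null
python3 -m creep '[{"grip":-1,"tx":0,"ty":0,"tz":0,"spin":0},{"grip":-1,"tx":0,"ty":0,"tz":0,"spin":0},{"grip":-1,"tx":0,"ty":0,"tz":0,"spin":0},{"grip":-1,"tx":0,"ty":0,"tz":0,"spin":0},{"grip":-1,"tx":0,"ty":0,"tz":0,"spin":0},{"grip":-1,"tx":0,"ty":0,"tz":0,"spin":0},{"grip":-1,"tx":0,"ty":0,"tz":0,"spin":0},{"grip":-1,"tx":0,"ty":0,"tz":0,"spin":0}]'>/dev/null
python3 -m creep '[{"grip":-1,"tx":0,"ty":0,"tz":0,"spin":0},{"grip":-1,"tx":0,"ty":0,"tz":0,"spin":0},{"grip":-1,"tx":0,"ty":0,"tz":0,"spin":0},{"grip":-1,"tx":0,"ty":0,"tz":0,"spin":0},{"grip":-1,"tx":0,"ty":0,"tz":0,"spin":0},{"grip":-1,"tx":0,"ty":0,"tz":0,"spin":0},{"grip":-1,"tx":0,"ty":0,"tz":0,"spin":0},{"grip":-1,"tx":0,"ty":0,"tz":0,"spin":0}]'>/dev/null
python3 -m creep '[{"grip":-1,"tx":0,"ty":0,"tz":0,"spin":0},{"grip":-1,"tx":0,"ty":0,"tz":0,"spin":0},{"grip":-1,"tx":0,"ty":0,"tz":0,"spin":0},{"grip":-1,"tx":0,"ty":0,"tz":0,"spin":0},{"grip":-1,"tx":0,"ty":0,"tz":0,"spin":0},{"grip":-1,"tx":0,"ty":0,"tz":0,"spin":0},{"grip":-1,"tx":0,"ty":0,"tz":0,"spin":0},{"grip":-1,"tx":0,"ty":0,"tz":0,"spin":0}]'>/dev/null
python3 -m creep '[{"grip":-1,"tx":0,"ty":0,"tz":0,"spin":0},{"grip":-1,"tx":0,"ty":0,"tz":0,"spin":0},{"grip":-1,"tx":0,"ty":0,"tz":0,"spin":0},{"grip":-1,"tx":0,"ty":0,"tz":0,"spin":0},{"grip":-1,"tx":0,"ty":0,"tz":0,"spin":0},{"grip":-1,"tx":0,"ty":0,"tz":0,"spin":0},{"grip":-1,"tx":0,"ty":0,"tz":0,"spin":0},{"grip":-1,"tx":0,"ty":0,"tz":0,"spin":0}]'>/dev/null
python3 go.py .5455 .0575 .2
python3 - <<'E'
from plant import optics
import cv2,numpy as np
p,d=optics.snapshot("side");a=p[130:200,240:300];b=optics.snapshot("wrist")[0]
o=np.hstack([cv2.resize(a,(400,466),interpolation=2),cv2.copyMakeBorder(cv2.resize(b,(400,300),interpolation=3),0,166,0,0,0)])
cv2.imwrite("pics/hold.png",o[:,:,::-1])
E
```

```text
clock 16.45 pos [0.5478 0.0552 0.2042] tool cm [ 0.16 -0.28  0.42] rows>= 0.12800612567091643 tool-y deg -15.19 F [-0.52 -0.39 -5.01] open 0.164 ff 40.0 tilt 0.0
```

View pics/hold.png

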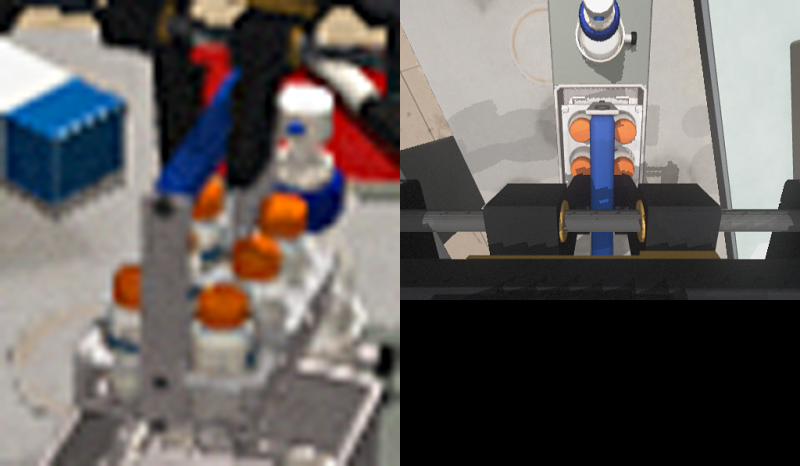

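The carrier hangs level and square over the pan, with the vials upright in their pockets (side crop 115–300, 180–370) and the nozzle cap back up. It has been held for 4 s, so I'm handing it in.

```bash
python3 -c "
from plant import workorder
print(workorder.finish_job())"
```

```text
the job is handed in; nothing more can be done
None
```

The job is handed in: the nozzle was pressed fully down, held about half a second and sprang back (I pressed it twice, because the first hold was too light to be sure it was all the way down), and the carrier was lifted by its blue bar to about 46 mm above the pan rim, held level and still for over 4 s, and is still in the gripper with the vials in their pockets.

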